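# Switch the bench extraction to the hood

## Task

The dust extractor is running: switch its suction from the flat slot nozzle over to the round bell-mouth hood. First push the hood's slide gate fully open, then push the slot nozzle's gate fully shut, so that the air always has a way in. Use the fingertips on the outer faces of the plates' end tabs only, without pinching or pulling them, and leave the plain stub's gate shut and the bottle, tin, headstock blank and sanding block around the gates where they are.

Things in the scene. Friction and masses are not known exactly. Their poses are not given: they have to be found in the camera images.
- manifold: Fixed spiral-seam steel duct, 90 mm across, 780 mm long, lying left-right (y) 100 mm behind the plates (x), axis 85 mm above the bench, top at 130 mm, with three branches towards the robot at y = -240, 0, +240 mm in its frame, in any order. Origin: on the bench under the middle branch, in the plane of the plates; x away from the robot, y to its left, z up; yaw within 0.1 rad.
- hood_unit: One branch, fixed: a cast aluminium slide-gate (blast-gate) body 70 mm wide (y), 80 mm high (z 45 to 125 mm) and 18 mm thick, with a round aluminium bell mouth, flaring to 104 mm across, its rim 85 mm in front of the plate. Origin: on the bench under the duct axis, in the plane of the sliding plate; axes parallel to the manifold's.
- hood_gate (a joint): Steel slide plate of the round bell-mouth hood, 54 mm high, running left-right right through its gate body, in m: 0 = fully shut (plate stands out to the right, -y, its 40 mm hole partly seen there), 0.044 = fully open (plate stands out to the left, +y). Stops at both ends. It needs about 4 N to move and stays where it is left.
- hood_right_tab (a point): Middle of the outer (right, -y) face of the right-hand end tab of that plate, at y = -88 mm + joint value in the unit frame, x = -10, z = 85 mm. Pushing it to the left (+y) opens the gate. Each tab is flat sheet steel, 32 mm front to back (x), 60 mm high (z 55 to 115 mm), facing outwards; axes as the unit's; its inner side and rolled front edge (set back 3 mm) are not to be touched.
- hood_left_tab (a point): The same for the left-hand end tab: middle of its outer (left, +y) face, at y = +44 mm + joint value in the unit's frame, x = -10 mm, z = 85 mm. Pushing it to the right (-y) shuts the gate.
- slot_unit: One branch, fixed: a cast aluminium slide-gate (blast-gate) body 70 mm wide (y), 80 mm high (z 45 to 125 mm) and 18 mm thick, with a flat fishtail nozzle, a slot 128 mm wide and 28 mm high, its lips 94 mm in front of the plate. Origin: on the bench under the duct axis, in the plane of the sliding plate; axes parallel to the manifold's.
- slot_gate (a joint): Steel slide plate of the flat, wide slot nozzle, 54 mm high, running left-right right through its gate body, in m: 0 = fully shut (plate stands out to the right, -y, its 40 mm hole partly seen there), 0.044 = fully open (plate stands out to the left, +y). Stops at both ends. It needs about 4 N to move and stays where it is left.
- slot_right_tab (a point): Middle of the outer (right, -y) face of the right-hand end tab of that plate, at y = -88 mm + joint value in the unit frame, x = -10, z = 85 mm. Pushing it to the left (+y) opens the gate. Each tab is flat sheet steel, 32 mm front to back (x), 60 mm high (z 55 to 115 mm), facing outwards; axes as the unit's; its inner side and rolled front edge (set back 3 mm) are not to be touched.
- slot_left_tab (a point): The same for the left-hand end tab: middle of its outer (left, +y) face, at y = +44 mm + joint value in the unit's frame, x = -10 mm, z = 85 mm. Pushing it to the right (-y) shuts the gate.
- stub_unit: One branch, fixed: a cast aluminium slide-gate (blast-gate) body 70 mm wide (y), 80 mm high (z 45 to 125 mm) and 18 mm thick, with a plain straight round tube 48 mm across with a dark clamp band, ending 64 mm in front of the plate. Origin: on the bench under the duct axis, in the plane of the sliding plate; axes parallel to the manifold's.
- stub_gate (a joint): Steel slide plate of the plain round stub, 54 mm high, running left-right right through its gate body, in m: 0 = fully shut (plate stands out to the right, -y, its 40 mm hole partly seen there), 0.044 = fully open (plate stands out to the left, +y). Stops at both ends. It needs about 4 N to move and stays where it is left.
- stub_right_tab (a point): Middle of the outer (right, -y) face of the right-hand end tab of that plate, at y = -88 mm + joint value in the unit frame, x = -10, z = 85 mm. Pushing it to the left (+y) opens the gate. Each tab is flat sheet steel, 32 mm front to back (x), 60 mm high (z 55 to 115 mm), facing outwards; axes as the unit's; its inner side and rolled front edge (set back 3 mm) are not to be touched.
- stub_left_tab (a point): The same for the left-hand end tab: middle of its outer (left, +y) face, at y = +44 mm + joint value in the unit's frame, x = -10 mm, z = 85 mm. Pushing it to the right (-y) shuts the gate.
- glue_bottle: White glue bottle, 42 mm across, 120 mm high, standing between two branches, about 100 mm in front of the plates. Loose, not part of the job. Origin: middle of its underside.
- wax_tin: Small brass wax tin, 54 mm across, 45 mm high, between the other two branches, about 100 mm in front of the plates. Loose, not part of the job. Origin: middle of its underside.
- headstock: Dark wood headstock blank, 75 x 160 x 18 mm with a 50 mm longer neck stub at one end, lying in front of the left-hand branch. Loose, not part of the job. Origin: middle of its underside.
- sanding_block: Cork sanding block, 66 x 120 x 28 mm, lying in front of the right-hand branch. Loose, not part of the job. Origin: middle of its underside.
Things that resemble listed ones, but are neither listed nor needed, are in the scene too. Leave any turquoise look-alike of the stub_unit alone.

How it is judged:
By the outcome, as a careful person would: the job done as asked, in the order asked, and still so for the second after the job is handed in, with the robot touching nothing.
It also fails if it takes over 45 s, if anything falls off the work surface, if the arm or the gripper's body presses on something with over 40 N, if the wrist force passes 120 N, or if a joint passes its speed limit or range.

## Robot

A 7-joint arm with a two-finger parallel gripper is mounted at the origin on the work surface. World frame = base frame: x ahead of the robot, y to its left, z up, the work surface at z = 0. Lengths are in m, angles in rad, forces in N, time in s.
With the tool pointing down it reaches from about 0.35 to 0.9 m from the base axis. Payload 8.1 kg.
Tool frame: the origin (TCP) lies at the very end of the fingers, on their centre line; the grasp point (between the pads) lies arm.hold_point_z behind it (arm.hold_point_z is the distance from the TCP to the grasp point, in m); z points along the fingers, y is the line along which they close (so a half turn about z gives the same grasp; the last joint's range is limited). The gripper opens to 92 mm and grips with 3 to 60 N. Pads are 19 mm wide; open, the fingers measure 130 mm over their backs; the gripper's body (75 mm by 190 mm) begins 47 mm behind the grasp point.
Start: joints at [1.109, 0.434, 0.025, 1.573, -0.012, 1.134, -0.075], TCP at [0.219, -0.585, 0.227] pointing down, gripper open.
Joint ranges: [-2.62, 2.62], [-0.44, 2.09], [-1.27, 1.32], [0.08, 2.57], [-1.32, 4.46], [0.12, 2], [-2.74, 2.74]. Speed limits (rad/s): [2.22, 2.22, 3.01, 3.01, 3.14, 3.14, 3.14].

## Interface

Orientations are given as a rotation vector (axis times angle).
In Python, from cell import arm, vision, job, cut_out gives the robot as it stands. The module is installed in compiled form; this text tells all that it offers.
- The arm moves only by the tool play_rows, never from a script. Its argument "increments" is text: rows parted by semicolons, each of 5 numbers parted by spaces: the shift along the tool's x, y, z in cm, then the turn about the tool's z in degrees, then the opening, from -1 (shut) to 1 (fully open), so that 0 is half open. A call has 1 to 5 rows; each row shifts and turns the commanded pose from where the row before left it, along the tool's axes as they then stand; what a row does not reach is not made up. A row lasts 1/12 s, in which the tool goes at most 41.7 mm and 7.16 degrees, less where a joint would pass 70% of its speed; a pose out of reach is approached as far as the arm can. A call is refused whole if a number of a shift passes 4.17 or a number of a turn 7.16, either way. A call with a gripper value outside its range is refused whole. The fingers move at their own pace and stop on an object; "grip_force" is the grip in N (left out, the last holds). Time passes only in rows, so rows that do not move let the fingers close. It gives the time, the measured TCP pose, the force, the opening and the grip force at its end, in the units of the state.
- arm.observe(): the state, without advancing time (a new reading comes with each control period).
- vision.get_image(name): name is "scene" or "side" or "wrist"; returns a dict with "frame" (384x512x3 uint8, red, green, blue), "z_map" (384x512 float32, m along the optical axis (not along the pixel's ray), 0 where there is no reading), "mtx" (3x3 intrinsics, pixels), "cam_to_world" (4x4, takes a point from camera to world coordinates). Camera axes: x right, y up, looking along -z (the intrinsics and any distortion apply to the point x, -y, -z); pixel columns grow to the right and rows downward; lengths in m; the calibration is good to about 2 mm. A picture is of the moment at which its call begins.
- job.sign_off(): hands the job in; it is judged then, once.
Trained networks look in a picture, given as the dict that the camera call returned (one of the last four; its "shot" number tells which), for a name from the list of things; names that differ only in an ending like _2 or _b are one class to them, and where a whole thing is asked for, a point or a joint stands for the part that bears it (a point fixed in the world has none). Each returns a list of dicts, best first, with "confidence" (0 to 1); they miss things now and then, are a little off and sometimes report something else, mostly with a low value. They report only what shows in the picture. A call takes as long as a camera call. They do not tell look-alikes from the thing itself.
- cut_out(query, picture): "mask" (384x512 bool, what is visible of it) and "point" ([row, column] in pixels, amid what is visible of it).
The state is a dict: "clock": time; "joints": joint angles; "dq": joint speeds; "joint_efforts": joint torques, N m; "position": TCP position; "ee_rot": TCP orientation; "force": force on the tool from outside, world axes, zero at the start; "ft_torque": the same for the moment, N m; "width": opening from 0.0 (shut) to 1.0 (fully open); "gripper_force": force on a finger pad.
Only numpy, scipy, OpenCV 4.12 (cv2) and the standard library are available. Lean on these libraries where they do the work, as an engineer would, in place of code of your own. Each camera call takes 0.05 s, during which the arm holds its last target. There are 200 camera calls.

## Working session

There is one attempt and no reset: what is moved stays moved. The work goes in short steps, Python scripts to look and compute and a tool call to move; the robot and the scene stay as the last step left them, time stands still between calls to the robot, and variables do not carry over. Pictures are saved under pics/ and viewed, at most 10 in all, crops included, and the job is handed in when it is done.

Besides the shell and the picture viewer there is one more tool, called after ">>>" as name(argument=value, ...), one argument or row to a line, values as JSON. play_rows: Moves the arm, as the interface text tells. Its arguments: {"type":"object","properties":{"increments":{"type":"string"},"grip_force":{"type":"number"}},"required":["increments"]}

```bash
mkdir -p pics
cat > h.py <<'E'
import numpy as np, cv2
from cell import arm, vision, job, cut_out
def world(p):
    z=p["z_map"]; K=p["mtx"]; r,c=np.mgrid[:384,:512]
    P=np.stack([(c-K[0,2])/K[0,0]*z,-(r-K[1,2])/K[1,1]*z,-z],-1)
    T=p["cam_to_world"]; return P@T[:3,:3].T+T[:3,3]
E
python3 - <<'E'
from h import *
s=arm.observe();print(s["clock"],s["position"],s["ee_rot"],s["width"],arm.hold_point_z)
ims=[]
for n in ["scene","side"]:
    p=vision.get_image(n);W=world(p);ims.append(p["frame"]);np.savez(n,W=W,f=p["frame"],z=p["z_map"])
    print(n,p["cam_to_world"][:3,3])
    for q in ["hood_unit","slot_unit","stub_unit","hood_right_tab","hood_left_tab","slot_left_tab","slot_right_tab","glue_bottle","wax_tin","headstock","sanding_block","manifold"]:
        for d in cut_out(q,p)[:3]:
            m=d["mask"]&(p["z_map"]>0)
            if m.sum()>0: w=W[m]; print(q,round(d["confidence"],2),np.round(d["point"]),m.sum(),np.median(w,0).round(3),np.percentile(w,3,axis=0).round(3),np.percentile(w,97,axis=0).round(3))
for n,i in zip("ab",ims): cv2.imwrite(f"pics/{n}.png",cv2.resize(i[...,::-1],(800,600),interpolation=cv2.INTER_CUBIC))
E
```

```text
0.0 [ 0.21923089 -0.58473786  0.22594778] [-3.08968344e+00 -5.60240386e-01  6.51686422e-04] 1.0007999352320804 0.0188
scene [ 0.93728548 -0.66239368  1.02807565]
hood_unit 0.72 [144. 320.] 1655 [0.498 0.221 0.099] [ 0.427  0.157 -0.   ] [0.544 0.284 0.126]
slot_unit 0.7 [192. 271.] 1966 [ 0.492 -0.012  0.099] [ 0.414 -0.05   0.003] [0.537 0.084 0.125]
stub_unit 0.96 [257. 212.] 1542 [ 0.495 -0.254  0.105] [ 0.442 -0.326  0.003] [ 0.531 -0.199  0.126]
stub_unit 0.67 [288. 145.] 2101 [ 0.416 -0.393  0.103] [ 0.354 -0.468  0.002] [ 0.452 -0.342  0.126]
hood_right_tab 0.53 [154. 313.] 324 [0.498 0.161 0.085] [ 0.431  0.155 -0.003] [0.514 0.283 0.114]
hood_left_tab 0.72 [157. 314.] 233 [0.503 0.159 0.09 ] [0.48  0.155 0.057] [0.514 0.279 0.113]
slot_left_tab 0.82 [185. 295.] 424 [0.499 0.058 0.093] [ 0.474 -0.044  0.058] [0.511 0.087 0.114]
slot_right_tab 0.72 [188. 292.] 425 [0.499 0.059 0.094] [ 0.474 -0.044  0.058] [0.511 0.087 0.114]
glue_bottle 0.82 [162. 279.] 422 [0.421 0.117 0.065] [0.402 0.106 0.008] [0.434 0.136 0.119]
wax_tin 0.72 [220. 221.] 412 [ 0.404 -0.123  0.041] [ 0.376 
[... 1331 characters left out ...]
 [ 0.501 -0.189  0.116]
slot_left_tab 0.7 [193. 229.] 536 [0.5   0.068 0.094] [ 0.475 -0.036  0.001] [0.536 0.093 0.116]
slot_right_tab 0.69 [195. 235.] 492 [0.497 0.076 0.096] [ 0.475 -0.036  0.06 ] [0.512 0.093 0.116]
glue_bottle 0.62 [238. 241.] 588 [0.407 0.14  0.071] [0.395 0.119 0.009] [0.425 0.152 0.122]
wax_tin 0.71 [192. 308.] 385 [ 0.39  -0.097  0.042] [ 0.371 -0.125  0.009] [ 0.415 -0.084  0.049]
headstock 0.6 [314. 218.] 3262 [0.334 0.292 0.019] [0.296 0.196 0.007] [0.37  0.39  0.022]
sanding_block 0.7 [176. 348.] 1064 [ 0.339 -0.215  0.029] [ 0.301 -0.274  0.005] [ 0.384 -0.162  0.033]
manifold 0.58 [205. 143.] 15876 [0.596 0.262 0.121] [ 0.554 -0.349  0.039] [0.852 0.471 0.133]
```

View pics/a.png

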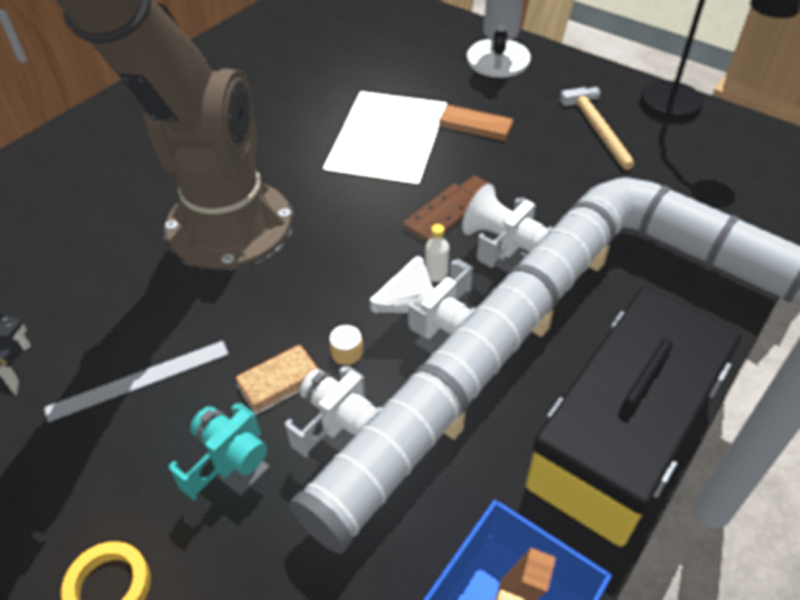

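View pics/b.png

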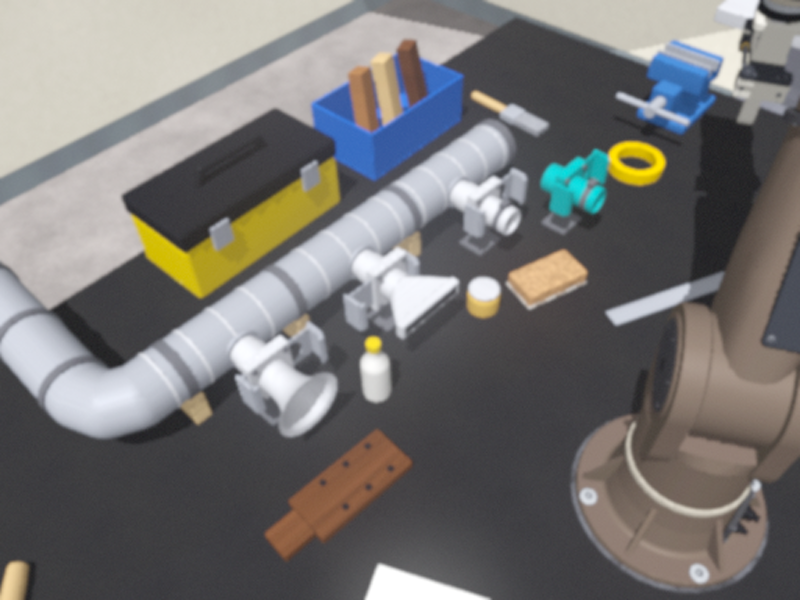

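Scene: the hood (bell) is the left branch at about (500,215) px in the scene view. The slot (fishtail) is the middle one at (425,295), and the grey stub is the right one at (340,405). The turquoise look-alike at (220,445) stands apart. The hood's right tab (490,250) and the slot's left tab (462,275) face each other across one gap. I'll measure yaw and both tabs next.

Run:
```python
from h import *
for n in ["scene","side"]:
    d=np.load(n+".npz");W=d["W"];z=d["z"]>0
    C=[]
    for y0 in (.235,0,-.25):
        m=z&(W[...,2]>.12)&(W[...,2]<.129)&(W[...,0]>.45)&(W[...,0]<.535)&(abs(W[...,1]-y0)<.07)
        w=W[m][:,:2].astype(np.float32); 
        r=cv2.minAreaRect(w*1000); print(n,m.sum(),w.mean(0).round(4),np.round(r[0],1),np.round(r[1],1),round(r[2],1)); C.append(np.array(r[0]))
    v=C[0]-C[2]; print("yaw",np.degrees(np.arctan2(-v[0],v[1])),np.linalg.norm(v))
    m=z&(W[...,2]>.126)&(W[...,0]>.54)&(W[...,0]<.66)&(W[...,1]>-.3)&(W[...,1]<.25)
    print("duct",np.polyfit(W[m][:,1],W[m][:,0],1))
    for nm,y0 in (("hoodR",.165),("slotL",.088)):
        m=z&(W[...,2]>.065)&(W[...,2]<.118)&(W[...,0]>.46)&(W[...,0]<.53)&(abs(W[...,1]-y0)<.02)
        w=W[m]; print(nm,m.sum(),w.mean(0).round(4),np.percentile(w,2,axis=0).round(4),np.percentile(w,98,axis=0).round(4),np.median(w,0).round(4))
a=cv2.resize(np.load("scene.npz")["f"][100:240,210:370,::-1],(640,560),interpolation=3)
cv2.imwrite("pics/c.png",a)
```

```text
scene 122 [0.5127 0.2381] [512.1 239.8] [20.7 71.4] 2.0
scene 172 [ 0.5042 -0.    ] [502.5   1.2] [73. 22.] 87.5
scene 243 [ 0.4956 -0.2396] [ 493.8 -239.5] [71.4 23.2] 88.3
yaw -2.185180104576364 479.60805772144494
duct [0.03545407 0.60452295]
hoodR 192 [0.5005 0.1616 0.092 ] [0.48   0.1547 0.0665] [0.5147 0.1814 0.1142] [0.5026 0.1588 0.0935]
slotL 167 [0.4957 0.0813 0.0955] [0.4774 0.069  0.0687] [0.5125 0.0879 0.1148] [0.4957 0.0823 0.0973]
side 286 [0.5123 0.2459] [512.5 244.3] [71.4 23.8] 88.2
side 207 [0.5042 0.0064] [503.7   4.8] [72.1 25. ] 87.7
side 165 [ 0.4935 -0.2324] [ 479.3 -235.7] [71.5 55.4] 89.4
yaw -3.960028951143153 481.19435169547666
duct [0.03593948 0.60225163]
hoodR 259 [0.4997 0.1707 0.0949] [0.4805 0.162  0.0661] [0.5131 0.1837 0.1161] [0.504  0.1689 0.0961]
slotL 243 [0.494  0.0879 0.0951] [0.4776 0.0698 0.0653] [0.5121 0.0933 0.1166] [0.4932 0.0907 0.0979]
```

View pics/c.png

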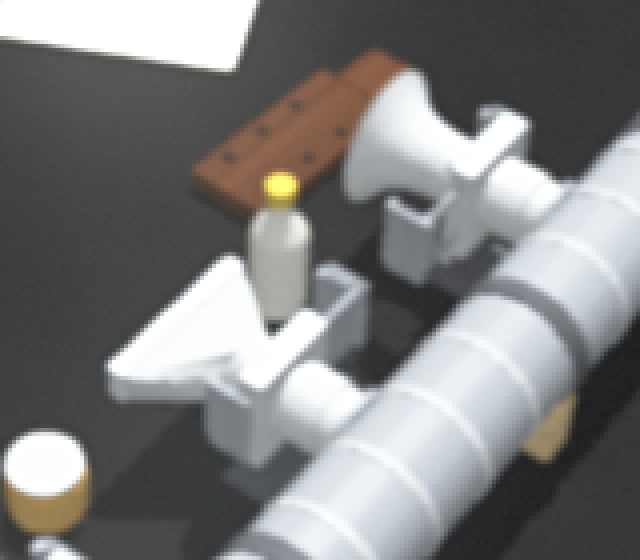

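The crop confirms it: the bell-mouth hood's right tab is at (410,235) and the open fishtail slot's left tab is at (345,300), with a gap of about 65 mm centred near (0.4975, 0.1225). The units' yaw is about -2°. I'll turn the tool to match and close the fingers, then travel high.

>>> play_rows(
  increments="0 0 0 4.52 -1;0 0 0 4.52 -1;0 0 0 4.52 -1;0 0 0 4.52 -1;0 0 0 4.52 -1",
  grip_force=10,
)

```text
clock: 1.72
position: [0.2195, -0.5852, 0.2268]
ee_rot: [3.141, -0.062, 0.0]
force: [-0.5, 1.0, -0.8]
width: 0.686
gripper_force: 0.0
```

>>> play_rows(
  increments="1.26 -3.58 0 0 -1;1.26 -3.58 0 0 -1;1.26 -3.58 0 0 -1;1.26 -3.58 0 0 -1;1.26 -3.58 0 0 -1",
)

```text
clock: 2.13
position: [0.2892, -0.4069, 0.2268]
ee_rot: [3.141, -0.056, 0.0]
force: [1.0, 1.2, 0.2]
width: 0.326
gripper_force: 0.0
```

>>> play_rows(
  increments="1.26 -3.58 0 0 -1;1.26 -3.58 0 0 -1;1.26 -3.58 0 0 -1;1.26 -3.58 0 0 -1;1.26 -3.58 0 0 -1",
)

```text
clock: 2.55
position: [0.3585, -0.2302, 0.227]
ee_rot: [3.141, -0.056, 0.001]
force: [0.8, -0.1, 0.2]
width: 0.012
gripper_force: 0.0
```

>>> play_rows(
  increments="1.26 -3.58 0 0 -1;1.26 -3.58 0 0 -1;1.26 -3.58 0 0 -1;1.26 -3.58 0 0 -1;1.26 -3.58 0 0 -1",
)

```text
clock: 2.97
position: [0.4279, -0.0535, 0.2271]
ee_rot: [3.141, -0.056, 0.002]
force: [1.8, -1.1, 0.1]
width: 0.004
gripper_force: 0.0
```

>>> play_rows(
  increments="1.26 -3.58 0 0 -1;1.26 -3.58 0 0 -1;1.26 -3.58 0 0 -1;1.26 -3.58 0 0 -1;0 0 0 0 -1",
)

```text
clock: 3.38
position: [0.4847, 0.0941, 0.2272]
ee_rot: [-3.137, 0.043, -0.003]
force: [0.6, 1.5, 0.7]
width: 0.007
gripper_force: 0.0
```

Run:
```python
from h import *
s=arm.observe();print(s["clock"],s["position"],s["ee_rot"],s["width"])
p=vision.get_image("wrist");W=world(p);z=p["z_map"]>0;np.savez("wrist",W=W,f=p["frame"],z=p["z_map"])
print(p["cam_to_world"].round(3))
for nm,y0 in (("hoodR",.158),("slotL",.09)):
    m=z&(W[...,2]>.109)&(W[...,2]<.119)&(W[...,0]>.47)&(W[...,0]<.53)&(abs(W[...,1]-y0)<.025)
    w=W[m]
    if len(w): print(nm,m.sum(),np.percentile(w,[2,50,98],axis=0).round(4))
cv2.imwrite("pics/w.png",p["frame"][...,::-1])
```

```text
3.3833 [0.484682   0.09410332 0.22721776] [-3.13669326  0.04311106 -0.00340849] 0.006611336552585719
[[-0.026  0.962  0.271  0.559]
 [-1.    -0.024 -0.011  0.091]
 [-0.004 -0.271  0.963  0.385]
 [ 0.     0.     0.     1.   ]]
hoodR 302 [[0.4825 0.1605 0.1097]
 [0.5037 0.1653 0.1123]
 [0.5165 0.1808 0.1157]]
slotL 290 [[0.4792 0.0674 0.1103]
 [0.5015 0.0875 0.1124]
 [0.514  0.092  0.1157]]
```

View pics/w.png

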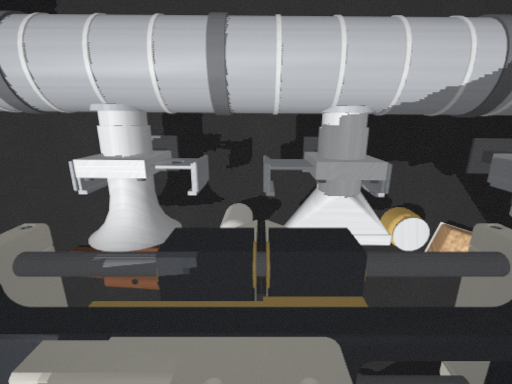

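The wrist view shows the hood's right tab at (203,172) and the slot's left tab at (267,175). The gap runs from y≈0.092 to 0.160, centred at (0.4985, 0.1255). I'll centre over it and descend in two stages.

>>> play_rows(
  increments="1.27 -3.2 0 0 -1;0 0 2.5 0 -1;0 0 2.5 0 -1;0 0 2.5 0 -1;0 0 0 0 -1",
)

```text
clock: 3.85
position: [0.4941, 0.1153, 0.1478]
ee_rot: [3.138, -0.057, -0.01]
force: [-1.3, 0.0, -0.8]
width: 0.003
gripper_force: 0.0
```

Run:
```python
from h import *
s=arm.observe();print(s["clock"],s["position"],s["ee_rot"],s["width"],s["force"])
p=vision.get_image("side");q=vision.get_image("scene")
cv2.imwrite("pics/d.png",np.hstack([cv2.resize(i[...,::-1],(400,400),interpolation=3) for i in (p["frame"][130:260,150:280],q["frame"][90:220,230:360])]))
```

```text
3.85 [0.49405504 0.11533767 0.14778169] [ 3.13834341 -0.05735124 -0.01047495] 0.003410573590002311 [-1.33564646  0.04991207 -0.84864556]
```

View pics/d.png

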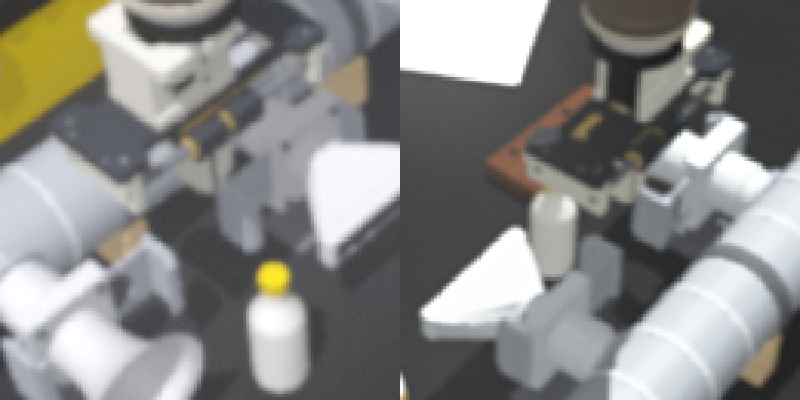

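The view shows the fingers above the gap, clear of the bottle and tabs. I'll make a small correction before going down.

>>> play_rows(
  increments="0 0 0 0 -1",
)

```text
clock: 4.03
position: [0.4976, 0.1172, 0.1531]
ee_rot: [-3.141, 0.057, -0.003]
force: [-0.1, 0.1, 0.0]
width: 0.003
gripper_force: 0.0
```

>>> play_rows(
  increments="0.1 -0.85 0 0 -1;0 0 0.5 0 -1;0 0 0.5 0 -1;0 0 0.5 0 -1;0 0 0 0 -1",
)

```text
clock: 4.45
position: [0.4975, 0.1256, 0.1357]
ee_rot: [3.14, -0.056, -0.002]
force: [-0.1, -0.2, 0.4]
width: 0.008
gripper_force: 0.0
```

>>> play_rows(
  increments="0 0 0 0 -1;0 0 0 0 -1",
)

```text
clock: 4.62
position: [0.4981, 0.1259, 0.1367]
ee_rot: [3.141, -0.056, -0.0]
force: [-0.4, -0.1, -0.1]
width: 0.006
gripper_force: 0.0
```

Position is good: (0.498, 0.126). Descending another 46 mm.

>>> play_rows(
  increments="0 0 1.2 0 -1;0 0 1.2 0 -1;0 0 1.2 0 -1;0 0 1.0 0 -1;0 0 0 0 -1",
)

```text
clock: 5.03
position: [0.4971, 0.1255, 0.0891]
ee_rot: [3.14, -0.056, -0.004]
force: [0.8, -0.1, 0.2]
width: 0.005
gripper_force: 0.0
```

>>> play_rows(
  increments="0 -0.5 0 0 -1;0 -0.5 0 0 -1;0 -0.2 0 0 -1;0 -0.2 0 0 -1;0 0 0 0 -1",
)

```text
clock: 5.45
position: [0.4989, 0.1408, 0.0912]
ee_rot: [-3.141, 0.055, -0.001]
force: [-0.3, -0.6, 0.5]
width: 0.008
gripper_force: 0.0
```

>>> play_rows(
  increments="0 -0.5 0 0 -1;0 -0.5 0 0 -1;0 -0.5 0 0 -1;0 -0.5 0 0 -1;0 -0.5 0 0 -1",
)

```text
clock: 5.87
position: [0.4997, 0.165, 0.0908]
ee_rot: [3.141, -0.057, 0.0]
force: [1.1, -4.6, 4.2]
width: 0.002
gripper_force: 2.6
```

>>> play_rows(
  increments="0 -0.4 0 0 -1;0 -0.4 0 0 -1;0 -0.3 0 0 -1;0 -0.2 0 0 -1;0 0 0 0 -1",
)

```text
clock: 6.28
position: [0.5001, 0.1788, 0.0907]
ee_rot: [-3.14, 0.055, -0.001]
force: [0.4, -1.1, 0.4]
width: 0.004
gripper_force: 0.4
```

>>> play_rows(
  increments="0 -0.2 0 0 -1;0 -0.2 0 0 -1;0 -0.2 0 0 -1;0 0 0 0 -1",
)

```text
clock: 6.62
position: [0.5002, 0.1835, 0.0907]
ee_rot: [3.14, -0.057, -0.0]
force: [0.9, -5.6, 4.9]
width: 0.007
gripper_force: 3.0
```

>>> play_rows(
  increments="0 -0.2 0 0 -1;0 -0.2 0 0 -1;0 0 0 0 -1",
)

```text
clock: 6.87
position: [0.5001, 0.1836, 0.0907]
ee_rot: [3.135, -0.061, -0.002]
force: [-1.7, -16.4, 12.7]
width: 0.007
gripper_force: 9.2
```

It stopped at y = 0.1836 with 16 N, and I expected the end stop near 0.184. Backing off and checking the gate.

>>> play_rows(
  increments="0 1 0 0 -1;0 1.5 0 0 -1;0 1.5 0 0 -1;0 1 0 0 -1;0 0 0 0 -1",
)

```text
clock: 7.28
position: [0.4983, 0.1361, 0.0904]
ee_rot: [3.14, -0.06, -0.001]
force: [-0.4, -0.7, -0.4]
width: 0.004
gripper_force: 0.0
```

```bash
python3 - <<'E'
from h import *
s=arm.observe();print(s["clock"],s["position"],s["force"])
for n in ("side","wrist"):
    p=vision.get_image(n);W=world(p);z=p["z_map"]>0
    for nm,y0,a,b in (("hoodR",.205,.175,.225),("hoodL",.33,.29,.36),("slotL",.09,.06,.11)):
        m=z&(W[...,2]>.107)&(W[...,2]<.119)&(W[...,0]>.476)&(W[...,0]<.505)&(W[...,1]>a)&(W[...,1]<b)
        w=W[m]
        if len(w)>4: print(n,nm,m.sum(),np.percentile(w,[2,50,98],axis=0).round(4)[:,1])
    cv2.imwrite(f"pics/e{n}.png",p["frame"][...,::-1])
E
python3 -c "
import cv2,numpy as np
a=cv2.imread('pics/eside.png')[120:300,110:310];b=cv2.imread('pics/ewrist.png')
cv2.imwrite('pics/e.png',np.hstack([cv2.resize(a,(400,360)),cv2.resize(b,(400,360))]))"
```

```text
7.2833 [0.49830095 0.13609832 0.09039462] [-0.38891536 -0.74436677 -0.41152929]
side hoodR 54 [0.2018 0.2081 0.2233]
side hoodL 44 [0.3226 0.3293 0.3331]
side slotL 32 [0.0811 0.0895 0.0928]
wrist hoodR 152 [0.2007 0.2068 0.2132]
```

View pics/e.png

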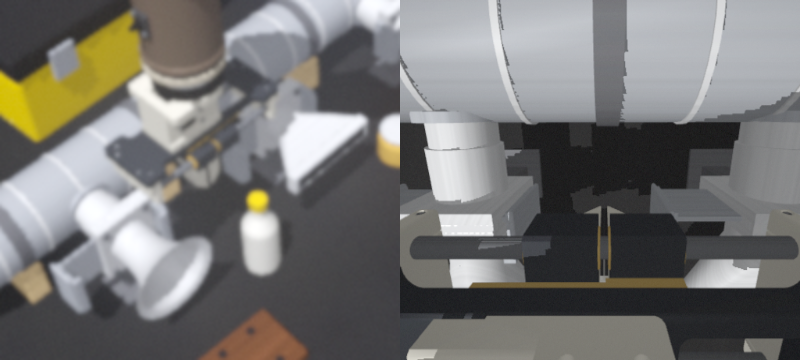

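The hood plate now stands out to the left (left tab face at y = 0.333, right tab at 0.201), so it is fully open and the bottle hasn't moved. Now the slot's left tab, pushed to the right.

>>> play_rows(
  increments="0 0.8 0 0 -1;0 0.8 0 0 -1;0 0.5 0 0 -1;0 0.4 0 0 -1;0 0.4 0 0 -1",
)

```text
clock: 7.8
position: [0.4976, 0.1088, 0.0908]
ee_rot: [-3.141, 0.056, -0.0]
force: [-0.4, 4.5, -0.6]
width: 0.004
gripper_force: 2.2
```

>>> play_rows(
  increments="0 0.5 0 0 -1;0 0.5 0 0 -1;0 0.5 0 0 -1;0 0.5 0 0 -1;0 0.5 0 0 -1",
)

```text
clock: 8.22
position: [0.4966, 0.084, 0.0907]
ee_rot: [-3.141, 0.055, -0.0]
force: [-0.5, 5.7, -1.9]
width: 0.004
gripper_force: 2.4
```

>>> play_rows(
  increments="0 0.4 0 0 -1;0 0.3 0 0 -1;0 0.2 0 0 -1;0 0 0 0 -1",
)

```text
clock: 8.55
position: [0.4963, 0.0742, 0.0907]
ee_rot: [3.14, -0.057, -0.0]
force: [-0.4, 1.2, -0.9]
width: 0.008
gripper_force: 0.5
```

>>> play_rows(
  increments="0 0.3 0 0 -1;0 0.2 0 0 -1;0 0.2 0 0 -1;0 0 0 0 -1",
)

```text
clock: 8.88
position: [0.4961, 0.0675, 0.0907]
ee_rot: [3.141, -0.057, -0.0]
force: [0.5, 1.4, -0.3]
width: 0.005
gripper_force: 1.2
```

>>> play_rows(
  increments="0 0.2 0 0 -1;0 0.2 0 0 -1;0 0 0 0 -1",
)

```text
clock: 9.13
position: [0.496, 0.0665, 0.0908]
ee_rot: [-3.138, 0.053, -0.001]
force: [-0.1, 12.1, -3.0]
width: 0.001
gripper_force: 5.9
```

>>> play_rows(
  increments="0 0.15 0 0 -1;0 0 0 0 -1",
)

```text
clock: 9.3
position: [0.496, 0.0664, 0.0909]
ee_rot: [-3.137, 0.051, -0.002]
force: [-0.2, 16.8, -4.0]
width: 0.009
gripper_force: 8.0
```

>>> play_rows(
  increments="0 -1 0 0 -1;0 -1.5 0 0 -1;0 -1.5 0 0 -1;0 -1.5 0 0 -1;0 0 0 0 -1",
)

```text
clock: 9.72
position: [0.498, 0.1199, 0.0909]
ee_rot: [-3.14, 0.052, -0.001]
force: [-0.4, -0.1, -0.2]
width: 0.003
gripper_force: 0.0
```

>>> play_rows(
  increments="0 0 2 0 -1;0 0 -2 0 -1",
)

```text
clock: 9.88
position: [0.4946, 0.115, 0.0859]
ee_rot: [3.137, -0.057, -0.013]
force: [-1.3, -0.7, -0.6]
width: 0.007
gripper_force: 0.0
```

The slot stopped at y = 0.0664 with 17 N. Now straight up (negative tool z).

>>> play_rows(
  increments="0 0 -2 0 -1;0 0 -2.5 0 -1;0 0 -3 0 -1;0 0 -3 0 -1;0 0 -3 0 -1",
)

```text
clock: 10.3
position: [0.4975, 0.1158, 0.227]
ee_rot: [3.14, -0.058, -0.001]
force: [0.6, -0.2, -0.5]
width: -0.0
gripper_force: 0.0
```

>>> play_rows(
  increments="-1.5 3 -2 0 -1;-1.5 3 -2 0 -1;-1.5 3 0 0 -1;-1.5 3 0 0 -1;-1.5 3 0 0 -1",
)

```text
clock: 10.72
position: [0.4162, -0.0323, 0.2661]
ee_rot: [3.14, -0.058, 0.001]
force: [1.2, -1.1, 0.4]
width: 0.01
gripper_force: 0.0
```

>>> play_rows(
  increments="-1 3.5 0 0 -1;-1 3.5 0 0 -1;-1 3.5 0 0 -1;-1 3.5 0 0 -1;0 0 0 0 -1",
)

```text
clock: 11.13
position: [0.3689, -0.1756, 0.2657]
ee_rot: [3.138, -0.072, -0.003]
force: [0.1, -0.6, -1.1]
width: 0.007
gripper_force: 0.0
```

Run:
```python
from h import *
s=arm.observe();print(s["clock"],s["position"],s["force"])
f=[]
for n in ("side","scene"):
    p=vision.get_image(n);W=world(p);z=p["z_map"]>0;f.append(p["frame"][...,::-1])
    for nm,a,b in (("hoodL",.29,.36),("hoodR",.18,.225),("slotL",.038,.11),("slotR",-.11,-.04)):
        m=z&(W[...,2]>.107)&(W[...,2]<.117)&(W[...,0]>.474)&(W[...,0]<.492)&(W[...,1]>a)&(W[...,1]<b)
        w=W[m]
        if len(w)>4: print(n,nm,m.sum(),np.percentile(w,[2,50,98],axis=0).round(4)[:,1])
    for q in ("glue_bottle","wax_tin","headstock","sanding_block"):
        for d in cut_out(q,p)[:2]:
            m=d["mask"]&z; print(n,q,round(d["confidence"],2),np.median(W[m],0).round(3))
cv2.imwrite("pics/f.png",np.hstack([cv2.resize(f[0][100:300,100:360],(400,308)),cv2.resize(f[1][100:300,130:390],(400,308))]))
```

```text
11.1333 [ 0.36889657 -0.17555761  0.26570046] [ 0.05601131 -0.60945745 -1.07791967]
side hoodL 17 [0.3222 0.3274 0.3328]
side hoodR 23 [0.2021 0.2078 0.2138]
side slotL 29 [0.039  0.047  0.0502]
side slotR 25 [-0.0823 -0.0766 -0.0697]
side glue_bottle 0.85 [0.407 0.14  0.071]
side wax_tin 0.74 [0.493 0.257 0.095]
side wax_tin 0.61 [ 0.487 -0.226  0.097]
side headstock 0.33 [ 0.39  -0.099  0.042]
side sanding_block 0.74 [0.477 0.014 0.101]
side sanding_block 0.68 [ 0.34  -0.213  0.028]
scene hoodL 9 [0.3183 0.3212 0.3278]
scene hoodR 9 [0.1957 0.2017 0.2081]
scene slotL 13 [0.0384 0.0409 0.046 ]
scene slotR 23 [-0.0882 -0.0844 -0.0775]
scene glue_bottle 0.86 [0.421 0.117 0.069]
scene wax_tin 0.89 [ 0.403 -0.123  0.041]
scene headstock 0.84 [0.334 0.266 0.016]
scene sanding_block 0.94 [ 0.349 -0.238  0.027]
scene sanding_block 0.44 [ 0.499 -0.084  0.092]
```

View pics/f.png

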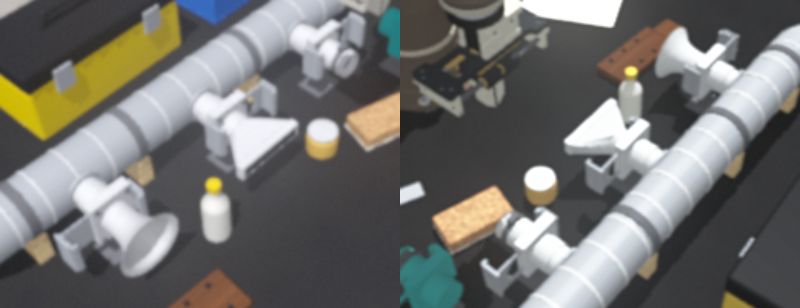

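The hood plate stands out to the left (open), and the slot plate stands out to the right (shut) with its left tab at y ≈ 0.048. The stub and the loose things haven't moved, and the arm is clear.

```bash
python3 -c "
from cell import job;print(job.sign_off())"
```

```text
the job is handed in; nothing more can be done
None
```

The hood gate was pushed fully open first, then the slot gate fully shut, each to its end stop; the stub gate and loose items weren't moved, and the job was handed in at about 11 s (no verdict was shown).

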